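# Switch on the microscope photo station

### The job

Switch on the microscope station with light fingertip presses in this order: the red button on the black power unit, then the yellow button on the grey lamp unit, then the blue button on the white camera unit, each pushed gently all the way in, where it stays. Do not push a button before the one ahead of it is in, do not pick up, tip or shove the units, leave the loose optics and the slide box where they are, and finish clear of everything.

Things in the scene. Friction and masses are not known exactly. Their poses are not given: they have to be found in the camera images.
- power_unit: The power unit: black box with two sockets on its face, loose on the table on rubber feet; 90 (its x) x 100 (its y) mm, 45 mm high without the button, 0.55 to 1.1 kg. Origin: centre of its underside; z up; its face looks along its -x.
- power_top (a point): Centre of the top of the red round push button (32 mm across) in the middle of the power unit's top. Fully out it stands 18 mm above the unit's top; pushed straight down it travels 10 mm to a stop, still 8 mm proud. The cap is cushioned: under the finger it gives a further 0.4 mm per newton, up to 6 mm, and comes back when let go. The point moves with the button; z up.
- power_button (a joint): How far the red button is pushed in (m): 0 fully out, 0.010 fully in. It has no spring: it yields at about 3 N (a little more if pushed fast) after the cushion has given 1 mm, and stays where it is left. It starts 0 to 2 mm in.
- lamp_unit: The lamp unit: grey box with cooling fins and an aluminium dial on its face, loose on the table on rubber feet; 90 (its x) x 100 (its y) mm, 60 mm high without the button, 0.55 to 1.1 kg. Origin: centre of its underside; z up; its face looks along its -x.
- lamp_top (a point): Centre of the top of the yellow round push button (32 mm across) in the middle of the lamp unit's top. Fully out it stands 18 mm above the unit's top; pushed straight down it travels 10 mm to a stop, still 8 mm proud. The cap is cushioned: under the finger it gives a further 0.4 mm per newton, up to 6 mm, and comes back when let go. The point moves with the button; z up.
- lamp_button (a joint): How far the yellow button is pushed in (m): 0 fully out, 0.010 fully in. It has no spring: it yields at about 3 N (a little more if pushed fast) after the cushion has given 1 mm, and stays where it is left. It starts 0 to 2 mm in.
- camera_unit: The camera unit: white box with a dark screen on its face, loose on the table on rubber feet; 90 (its x) x 100 (its y) mm, 75 mm high without the button, 0.55 to 1.1 kg. Origin: centre of its underside; z up; its face looks along its -x.
- camera_top (a point): Centre of the top of the blue round push button (32 mm across) in the middle of the camera unit's top. Fully out it stands 18 mm above the unit's top; pushed straight down it travels 10 mm to a stop, still 8 mm proud. The cap is cushioned: under the finger it gives a further 0.4 mm per newton, up to 6 mm, and comes back when let go. The point moves with the button; z up.
- camera_button (a joint): How far the blue button is pushed in (m): 0 fully out, 0.010 fully in. It has no spring: it yields at about 3 N (a little more if pushed fast) after the cushion has given 1 mm, and stays where it is left. It starts 0 to 2 mm in.
- eyepiece: Bystander: dark steel microscope eyepiece standing upright, 35 mm across, 56 mm high, loose. Origin: centre of its underside.
- objective: Bystander: brass microscope objective standing upright, 32 mm across, 46 mm high, loose. Origin: centre of its underside.
- slide_box: Bystander: closed wooden slide box, 60 (x) x 90 (y) x 24 mm high, loose. Origin: centre of its underside.
- filter_ring: Bystander: aluminium filter ring lying flat, 48 mm across, 34 mm hole, 12 mm high, loose. Origin: centre of its underside.
There are look-alikes about, which are no part of the job. What is shaped like the power_unit but orange or pink is not meant.

How it is judged:
On the way, in this order (a step that is already met when the one before it is completed fails the run):
1. the red button is in (value of joint power_button above 0.007 m), for 0.1 s.
2. the yellow button is in (value of joint lamp_button above 0.007 m), for 0.1 s.
3. the blue button is in (value of joint camera_button above 0.007 m), for 0.1 s.
At the end, for the whole second after the job is handed in: All three buttons are at least 7 mm in of their 10 mm, the three units stand upright at rest within 15 mm of where they were, and the eyepiece, objective, slide box and filter ring are within 10 mm of where they were (value of joint each of power_button, lamp_button, camera_button above 0.007 m and distance of each of power_unit, lamp_unit, camera_unit from where it was at the start of the episode below 0.015 m and angle between each of power_unit, lamp_unit, camera_unit's own z axis and vertical below 0.1 rad and linear speed of each of power_unit, lamp_unit, camera_unit below 0.02 m/s and distance of each of eyepiece, objective, slide_box, filter_ring from where it was at the start of the episode below 0.01 m); the robot touches nothing.
It fails at once if the yellow button is pushed (past 4 mm) before the red one is in (7 mm) (value of joint lamp_button above 0.004 m and not (value of joint power_button above 0.007 m)).
It fails at once if the blue button is pushed (past 4 mm) before the yellow one is in (7 mm) (value of joint camera_button above 0.004 m and not (value of joint lamp_button above 0.007 m)).
It fails at once if a unit or its button is pressed or struck with more than 25 N (contact force between any of the fingers, the arm and power_unit above 25 N or contact force between any of the fingers, the arm and lamp_unit above 25 N or contact force between any of the fingers, the arm and camera_unit above 25 N).
It fails at once if a unit is lifted (6 mm), tipped (0.15 rad) or shoved (15 mm) (height (world z) of any of power_unit, lamp_unit, camera_unit above 0.006 m or angle between any of power_unit, lamp_unit, camera_unit's own z axis and vertical above 0.15 rad or distance of any of power_unit, lamp_unit, camera_unit from where it was at the start of the episode above 0.015 m).
It fails at once if the eyepiece, objective, slide box or filter ring is moved or lifted more than 10 mm, or tipped (distance of any of eyepiece, objective, slide_box, filter_ring from where it was at the start of the episode above 0.01 m or angle between any of eyepiece, objective, slide_box, filter_ring's own z axis and vertical above 0.2 rad).
It also fails if it takes over 54 s, if anything falls off the work surface, if the arm or the gripper's body presses on something with over 40 N, if the wrist force passes 120 N, or if a joint passes its speed limit or range.

### The arm

A 7-joint arm with a two-finger parallel gripper is mounted at the origin on the work surface. World frame = base frame: x ahead of the robot, y to its left, z up, the work surface at z = 0. Lengths are in m, angles in rad, forces in N, time in s.
With the tool pointing down it reaches from about 0.35 to 0.9 m from the base axis. Payload 7.2 kg.
Tool frame: the origin (TCP) lies midway between the tips of the shut fingers; the grasp point (between the pads) lies 19 mm behind it; z points along the fingers, y is the line along which they close (so a half turn about z gives the same grasp; the last joint's range is limited). The gripper opens to 85 mm and grips with 20 to 120 N. Pads are 22 mm wide; open, the fingers measure 114 mm over their backs; the gripper's body (76 mm by 85 mm) begins 54 mm behind the grasp point. The pads swing forward as they close: fully open they stand 13 mm farther back than shut.
Start: joints at [1.26, 0.411, -0.013, 1.596, 0.006, 1.134, -0.082], TCP at [0.15, -0.607, 0.231] pointing down, gripper open.
Joint ranges: [-2.95, 2.95], [-0.29, 1.99], [-1.47, 1.44], [0.14, 2.54], [-1.03, 4.17], [0.13, 1.85], [-2.86, 2.86]. Speed limits (rad/s): [2.39, 2.39, 3.01, 3.01, 3.14, 3.14, 3.14].

### API

Orientations are given as a 3x3 rotation matrix whose columns are the frame's x, y, z axes.
In Python, from workcell import robot gives the robot as it stands. The module is installed in compiled form; this text tells all that it offers.
- The arm moves only by the tool drive_tool, never from a script. Its argument "steps" is a list of rows, each a list of 6 numbers: the shift along the world's x, y, z each as a share of 300 mm, from -1 to 1, then the turn, a rotation vector about the world's x, y, z each as a share of 180 degrees, from -1 to 1. A call has 1 to 20 rows; each row is the pose to reach, as a shift and turn from the pose commanded when the call began, turning the shorter way round; what a row does not reach only later rows make up. A row lasts 1/12 s, in which the tool goes at most 41.7 mm and 7.16 degrees, less where a joint would pass 70% of its speed; a pose out of reach is approached as far as the arm can. A call with a number of a shift or a turn outside -1 to 1 is refused whole. A call with a gripper value outside its range is refused whole. "jaw" is the opening, from -1 (shut) to 1 (fully open), set as the call begins (left out, the last holds). The fingers move at their own pace and stop on an object; "force" is the grip in N (left out, the last holds). Time passes only in rows, so rows that repeat a pose let the fingers close. It gives the time, the measured TCP pose, the force, the opening and the grip force at its end, in the units of the state.
- robot.read_state(): the state, without advancing time (a new reading comes with each control period).
- robot.grab_frame(name): name is "scene" or "side" or "wrist"; returns a dict with "img" (420x560x3 uint8, red, green, blue), "mtx" (3x3 intrinsics, pixels), "k1" (the pictures are not rectified: a ray, as slopes to the right and down, at radius r is drawn at 1 + k1 r^2 times it, then the intrinsics apply), "rvec" (rotation vector, rad) and "tvec" (3), from world to camera coordinates, as OpenCV has them. Camera axes: x right, y down, z forward; pixel columns grow to the right and rows downward; lengths in m; the calibration is good to about 2 mm. A picture is of the moment at which its call begins. There is no depth.
- robot.job_done(): hands the job in; it is judged then, once.
The state is a dict: "clock": time; "joint_pos": joint angles; "joint_vel": joint speeds; "joint_torque": joint torques, N m; "position": TCP position; "eef_rot": TCP orientation; "ft_force": force on the tool from outside, world axes, zero at the start; "moment": the same for the moment, N m; "width": opening from 0.0 (shut) to 1.0 (fully open); "grasp_force": force on a finger pad.
Only numpy, scipy, OpenCV 4.12 (cv2) and the standard library are available. Lean on these libraries where they do the work, as an engineer would, in place of code of your own. Each camera call takes 0.05 s, during which the arm holds its last target. There are 200 camera calls.

## Working session

There is one attempt and no reset: what is moved stays moved. The work goes in short steps, Python scripts to look and compute and a tool call to move; the robot and the scene stay as the last step left them, time stands still between calls to the robot, and variables do not carry over. Pictures are saved under pics/ and viewed, at most 10 in all, crops included, and the job is handed in when it is done.

Besides the shell and the picture viewer there is one more tool, called as a command line: name --pt "numbers of a row" for each row, then --argument value for the rest. drive_tool: Moves the arm, as the interface text tells. Its arguments: {"type":"object","properties":{"steps":{"type":"array"},"jaw":{"type":"number"},"force":{"type":"number"}},"required":["steps"]}

```bash
mkdir -p pics
cat > h.py <<'E'
import numpy as np,cv2
from workcell import robot
def grab(n,f=None):
    d=robot.grab_frame(n)
    if f: cv2.imwrite('pics/'+f,d['img'][:,:,::-1])
    return d
def ray(d,u,v):
    m=d['mtx'];xd=np.array([(u-m[0,2])/m[0,0],(v-m[1,2])/m[1,1]]);x=xd.copy()
    for _ in range(30): x=xd/(1+d['k1']*(x@x))
    R=cv2.Rodrigues(np.array(d['rvec'],float))[0];t=np.array(d['tvec'],float).ravel()
    return -R.T@t, R.T@np.array([x[0],x[1],1])
def atz(d,u,v,z):
    o,r=ray(d,u,v);return o+r*(z-o[2])/r[2]
E
python3 - <<'E'
from h import *
import pickle
D={n:grab(n) for n in("scene","side")}
pickle.dump(D,open('d.pkl','wb'))
for n in D:cv2.imwrite(f'pics/{n}0.png',D[n]['img'][:,:,::-1]);print(n,ray(D[n],280,210))
s=robot.read_state();print(s['clock'],s['position'],s['eef_rot'],s['ft_force'],s['width'])
E
```

```text
scene (array([ 0.8700896 , -0.31179367,  0.66240262]), array([-0.40524048,  0.42993786, -0.8069784 ]))
side (array([ 0.32936677, -0.68211647,  0.6130904 ]), array([ 0.24200789,  0.75935893, -0.60406533]))
0.1 [ 0.15013142 -0.60621969  0.23051268] [[ 9.70665111e-01  2.40435118e-01 -4.43498307e-04]
 [ 2.40435512e-01 -9.70664054e-01  1.43482864e-03]
 [-8.55046699e-05 -1.49937085e-03 -9.99998872e-01]] [0.00301731 0.22637277 0.0029612 ] 1.0007491199075764
```

View pics/scene0.png

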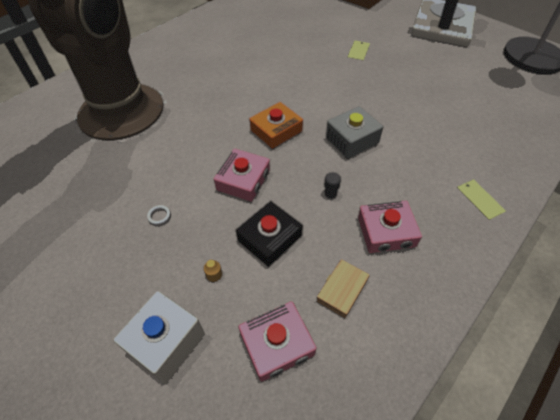

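View pics/side0.png

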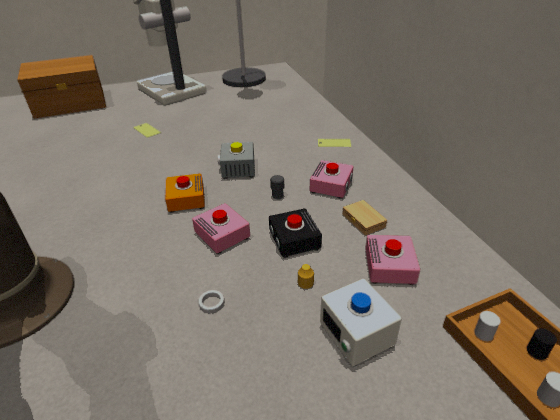

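The scene view shows the black unit's red button at (269,224), yellow at (356,119) and blue at (154,326). In the side view they are at (295,222), (237,148) and (361,302). The pink and orange look-alikes can be ignored. I'll refine these by colour and triangulate.

Run:
```python
from h import *
import pickle
D=pickle.load(open('d.pkl','rb'))
P={'red':((269,224),(295,222),.062),'yel':((356,119),(237,148),.077),'blu':((154,326),(361,302),.092)}
H={'red':((0,10),(168,180)),'yel':((22,35),),'blu':((105,125),)}
for k,(a,b,z) in P.items():
    rs=[]
    for n,p in(('scene',a),('side',b)):
        hsv=cv2.cvtColor(D[n]['img'],cv2.COLOR_RGB2HSV)
        m=sum(cv2.inRange(hsv,(l,140,60),(h,255,255)) for l,h in H[k])
        N,L,S,C=cv2.connectedComponentsWithStats(m)
        i=min((j for j in range(1,N) if S[j,4]>25),key=lambda j:np.hypot(*(C[j]-p)))
        rs.append(ray(D[n],*C[i]));print(k,n,C[i].round(1),S[i],atz(D[n],*C[i],z-.004).round(4))
    A=[];B=[]
    M=np.zeros((3,3));v=np.zeros(3)
    for o,r in rs:
        r=r/np.linalg.norm(r);Q=np.eye(3)-np.outer(r,r);M+=Q;v+=Q@o
    print(' tri',np.linalg.solve(M,v).round(4))
for nm,p,z in(('eye',(332,177),.056),('obj',(212,264),.046),('ring',(159,215),.01),('pinkA',(242,164),.062),('orange',(276,115),.062),('pinkB',(392,217),.062),('pinkC',(277,334),.062)):
    print(nm,atz(D['scene'],*p,z).round(3))
```

```text
red scene [268.6 222.7] [261 215  16  17 227] [ 0.5706 -0.026   0.058 ]
red side [294.1 220.5] [287 214  15  14 183] [ 0.5682 -0.0297  0.058 ]
 tri [ 0.5694 -0.025   0.0546]
yel scene [355.6 119.3] [350 114  12  12 119] [0.5284 0.3075 0.073 ]
yel side [236.  146.7] [231 142  11  10 101] [0.5246 0.305  0.073 ]
 tri [0.526  0.3118 0.0691]
blu scene [153.1 326. ] [143 317  21  20 306] [ 0.5864 -0.2951  0.088 ]
blu side [360.7 302.6] [352 293  19  20 281] [ 0.5825 -0.2982  0.088 ]
 tri [ 0.5845 -0.2951  0.0839]
eye [0.588 0.146 0.056]
obj [ 0.551 -0.153  0.046]
ring [ 0.365 -0.142  0.01 ]
pinkA [0.428 0.043 0.062]
orange [0.374 0.206 0.062]
pinkB [0.737 0.138 0.062]
pinkC [ 0.727 -0.171  0.062]
```

drive_tool --pt "0.7 0.96 0 0 0 0" --pt "0.7 0.96 0 0 0 0" --pt "0.7 0.96 0 0 0 0" --pt "0.7 0.96 0 0 0 0" --pt "0.7 0.96 0 0 0 0" --pt "0.7 0.96 0 0 0 0" --pt "0.7 0.96 0 0 0 0" --pt "0.7 0.96 0 0 0 0" --pt "0.7 0.96 0 0 0 0" --pt "0.7 0.96 0 0 0 0" --pt "0.7 0.96 0 0 0 0" --pt "0.7 0.96 0 0 0 0" --jaw -1

```text
clock: 1.1
position: [0.3597, -0.3192, 0.2311]
eef_rot: [[0.971, 0.24, -0.001], [0.24, -0.971, -0.0], [-0.001, 0.0, -1.0]]
ft_force: [0.0, 0.1, -0.9]
width: -0.002
grasp_force: 0.0
```

drive_tool --pt "0.69 0.96 -0.2 0 0 0" --pt "0.69 0.96 -0.2 0 0 0" --pt "0.69 0.96 -0.2 0 0 0" --pt "0.69 0.96 -0.2 0 0 0" --pt "0.69 0.96 -0.2 0 0 0" --pt "0.69 0.96 -0.2 0 0 0" --pt "0.69 0.96 -0.2 0 0 0" --pt "0.69 0.96 -0.2 0 0 0" --pt "0.69 0.96 -0.2 0 0 0" --pt "0.69 0.96 -0.2 0 0 0" --pt "0.69 0.96 -0.2 0 0 0" --pt "0.69 0.96 -0.2 0 0 0"

```text
clock: 2.1
position: [0.5667, -0.0329, 0.1708]
eef_rot: [[0.971, 0.238, -0.001], [0.238, -0.971, -0.001], [-0.002, 0.001, -1.0]]
ft_force: [0.4, -0.4, -0.2]
width: 0.002
grasp_force: 0.0
```

drive_tool --pt "0.01 0.015 -0.1 0 0 0" --pt "0.01 0.015 -0.2 0 0 0" --pt "0.01 0.015 -0.3 0 0 0" --pt "0.01 0.015 -0.3 0 0 0" --pt "0.01 0.015 -0.3 0 0 0"

```text
clock: 2.52
position: [0.5689, -0.0284, 0.0807]
eef_rot: [[0.971, 0.238, -0.003], [0.238, -0.971, -0.001], [-0.003, 0.0, -1.0]]
ft_force: [0.8, -0.5, 0.6]
width: -0.002
grasp_force: 0.0
```

Run:
```python
from h import *
a=grab("scene")['img'][140:300,190:350];b=grab("side")['img'][140:300,215:375]
w=grab("wrist")['img'][:,:,::-1]
t=cv2.resize(np.hstack([a,b])[:,:,::-1],(800,400),interpolation=3)
cv2.imwrite('pics/r1.png',t);cv2.imwrite('pics/w1.png',w)
```

```text
(no output)
```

View pics/r1.png

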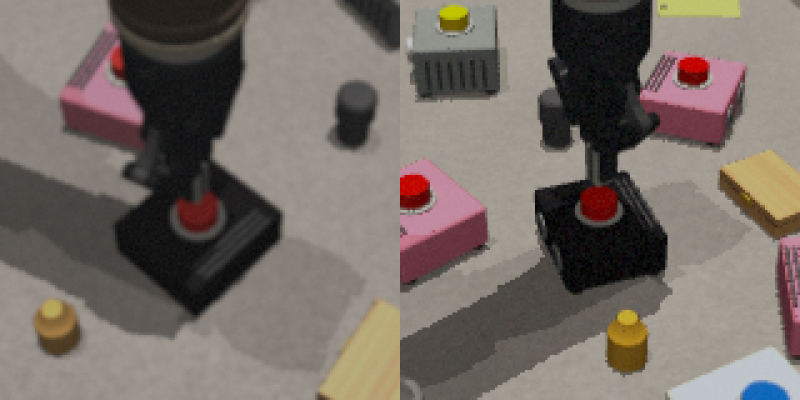

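View pics/w1.png

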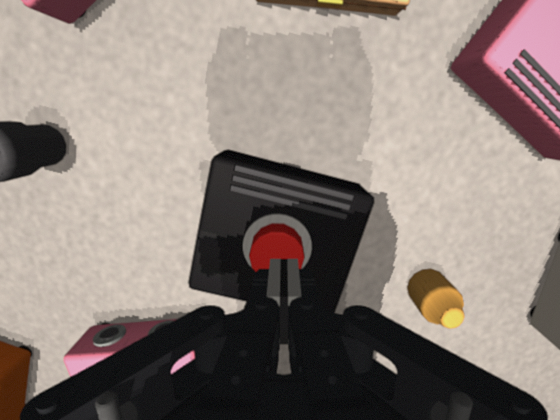

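Both overviews show the shut tips straight above the red button. The wrist view has the ring at (277,246) and the tip at (284,258), so they are within a few mm. Pressing slowly.

drive_tool --pt "0 0 -0.025 0 0 0" --pt "0 0 -0.05 0 0 0" --pt "0 0 -0.055 0 0 0" --pt "0 0 -0.06 0 0 0" --pt "0 0 -0.065 0 0 0" --pt "0 0 -0.07 0 0 0" --pt "0 0 -0.075 0 0 0" --pt "0 0 -0.08 0 0 0" --pt "0 0 -0.085 0 0 0" --pt "0 0 -0.09 0 0 0" --pt "0 0 -0.094 0 0 0" --pt "0 0 -0.098 0 0 0" --pt "0 0 -0.1 0 0 0" --pt "0 0 -0.1 0 0 0"

```text
clock: 3.83
position: [0.5703, -0.0261, 0.0513]
eef_rot: [[0.971, 0.24, 0.0], [0.24, -0.971, 0.0], [0.0, 0.0, -1.0]]
ft_force: [-2.1, -0.2, 3.9]
width: 0.001
grasp_force: 2.2
```

drive_tool --pt "0 0 -0.003 0 0 0" --pt "0 0 -0.006 0 0 0" --pt "0 0 -0.008 0 0 0" --pt "0 0 -0.008 0 0 0"

```text
clock: 4.17
position: [0.5703, -0.0261, 0.0494]
eef_rot: [[0.971, 0.24, 0.0], [0.24, -0.971, -0.0], [0.0, 0.0, -1.0]]
ft_force: [-3.2, 0.4, 9.8]
width: 0.003
grasp_force: 4.5
```

drive_tool --pt "0 0 0.05 0 0 0" --pt "0 0 0.18 0 0 0" --pt "0 0 0.3 0 0 0" --pt "0 0 0.37 0 0 0" --pt "-0.14 0.98 0.37 0 0 0" --pt "-0.14 0.98 0.37 0 0 0" --pt "-0.14 0.98 0.37 0 0 0" --pt "-0.14 0.98 0.37 0 0 0" --pt "-0.14 0.98 0.37 0 0 0" --pt "-0.14 0.98 0.37 0 0 0" --pt "-0.14 0.98 0.37 0 0 0" --pt "-0.14 0.98 0.37 0 0 0" --pt "-0.14 0.98 0.37 0 0 0"

```text
clock: 5.25
position: [0.5267, 0.2723, 0.1597]
eef_rot: [[0.969, 0.247, -0.0], [0.247, -0.969, 0.002], [0.0, -0.002, -1.0]]
ft_force: [-0.5, -0.7, -1.0]
width: -0.001
grasp_force: 0.0
```

Run:
```python
from h import *
a=grab("scene")['img'][140:300,190:350];b=grab("side")['img'][140:300,215:375]
t=cv2.resize(np.hstack([a,b])[:,:,::-1],(800,400),interpolation=3)
cv2.imwrite('pics/r2.png',t)
s=robot.read_state();print(s['position'],(np.array([.5265,.307,.095])-s['position'])/.3)
```

```text
[0.52830582 0.26739122 0.15945995] [-0.00601941  0.13202925 -0.21486649]
```

View pics/r2.png

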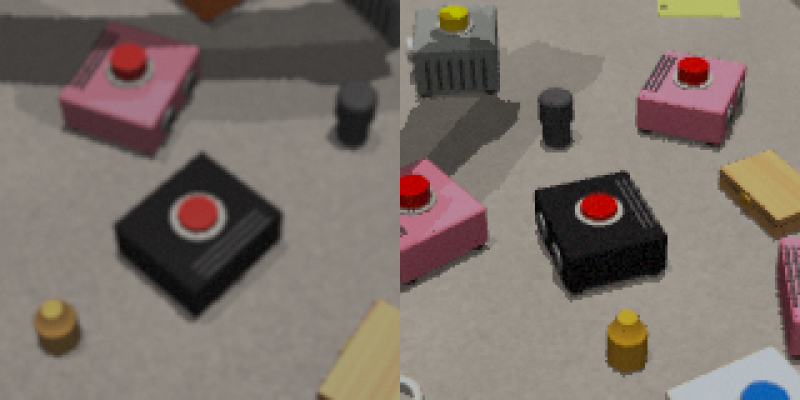

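The red button now sits low with only a thin rim showing, and the power unit has not moved. On to yellow.

drive_tool --pt "-0.005 0.13 0 0 0 0" --pt "-0.005 0.13 -0.1 0 0 0" --pt "-0.005 0.13 -0.2 0 0 0" --pt "-0.005 0.13 -0.215 0 0 0" --pt "-0.005 0.13 -0.215 0 0 0" --pt "-0.005 0.13 -0.215 0 0 0"

```text
clock: 5.85
position: [0.5277, 0.3055, 0.0961]
eef_rot: [[0.971, 0.238, 0.0], [0.238, -0.971, -0.0], [0.0, 0.001, -1.0]]
ft_force: [-0.3, 0.3, 0.6]
width: -0.002
grasp_force: 0.0
```

Run:
```python
from h import *
a=grab("scene")['img'][60:180,300:420];b=grab("side")['img'][90:210,180:300]
t=cv2.resize(np.hstack([a,b])[:,:,::-1],(800,400),interpolation=3)
cv2.imwrite('pics/y1.png',t)
s=robot.read_state();print(s['position'],s['ft_force'])
```

```text
[0.52813186 0.30654974 0.09722723] [ 0.20818656  0.15360007 -0.0100999 ]
```

View pics/y1.png

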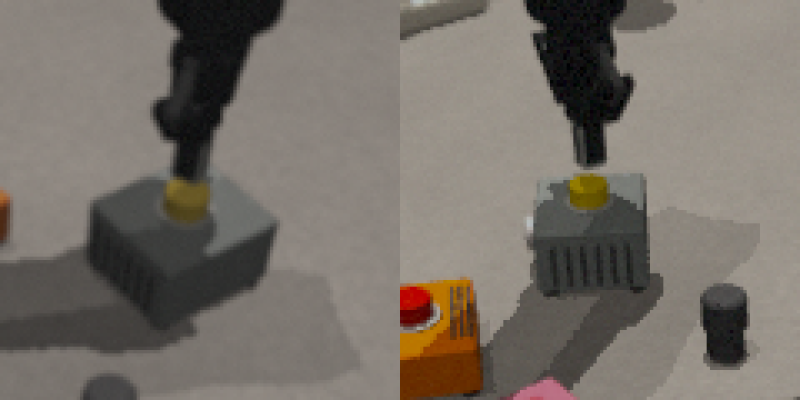

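The tip is right above the yellow button in both views, about 20 mm clear.

drive_tool --pt "0 0 -0.025 0 0 0" --pt "0 0 -0.05 0 0 0" --pt "0 0 -0.055 0 0 0" --pt "0 0 -0.06 0 0 0" --pt "0 0 -0.065 0 0 0" --pt "0 0 -0.07 0 0 0" --pt "0 0 -0.075 0 0 0" --pt "0 0 -0.08 0 0 0" --pt "0 0 -0.085 0 0 0" --pt "0 0 -0.09 0 0 0" --pt "0 0 -0.094 0 0 0" --pt "0 0 -0.098 0 0 0" --pt "0 0 -0.1 0 0 0" --pt "0 0 -0.1 0 0 0"

```text
clock: 7.12
position: [0.5268, 0.3068, 0.0656]
eef_rot: [[0.971, 0.24, 0.0], [0.24, -0.971, -0.0], [0.0, 0.0, -1.0]]
ft_force: [-2.2, -3.0, 6.7]
width: -0.001
grasp_force: 3.1
```

drive_tool --pt "0 0 -0.002 0 0 0" --pt "0 0 -0.004 0 0 0" --pt "0 0 -0.004 0 0 0"

```text
clock: 7.37
position: [0.5268, 0.3068, 0.0647]
eef_rot: [[0.971, 0.24, 0.0], [0.24, -0.971, -0.0], [0.0, 0.0, -1.0]]
ft_force: [-2.8, -2.9, 8.1]
width: -0.002
grasp_force: 4.2
```

drive_tool --pt "0 0 0.05 0 0 0" --pt "0 0 0.18 0 0 0" --pt "0 0 0.3 0 0 0" --pt "0 0 0.42 0 0 0" --pt "0.1 -1 0.42 0 0 0" --pt "0.1 -1 0.42 0 0 0" --pt "0.1 -1 0.42 0 0 0" --pt "0.1 -1 0.42 0 0 0" --pt "0.1 -1 0.42 0 0 0" --pt "0.1 -1 0.42 0 0 0" --pt "0.1 -1 0.42 0 0 0" --pt "0.1 -1 0.42 0 0 0" --pt "0.1 -1 0.42 0 0 0" --pt "0.1 -1 0.42 0 0 0"

```text
clock: 8.53
position: [0.557, 0.0068, 0.1901]
eef_rot: [[0.971, 0.239, 0.0], [0.239, -0.971, 0.001], [0.001, -0.001, -1.0]]
ft_force: [0.1, 0.5, -1.0]
width: -0.0
grasp_force: 0.0
```

drive_tool --pt "0.09 -0.99 0 0 0 0" --pt "0.09 -0.99 0 0 0 0" --pt "0.09 -0.99 0 0 0 0" --pt "0.09 -0.99 0 0 0 0" --pt "0.09 -0.99 0 0 0 0" --pt "0.09 -0.99 0 0 0 0" --pt "0.09 -0.99 0 0 0 0" --pt "0.09 -0.99 0 0 0 0" --pt "0.09 -0.99 0 0 0 0" --pt "0.09 -0.99 0 0 0 0" --pt "0.09 -0.99 0 0 0 0"

```text
clock: 9.45
position: [0.5848, -0.2869, 0.1901]
eef_rot: [[0.97, 0.244, 0.0], [0.244, -0.97, 0.002], [0.001, -0.002, -1.0]]
ft_force: [-0.1, -0.1, 0.3]
width: 0.001
grasp_force: 0.0
```

Run:
```python
from h import *
a=grab("scene")['img'][60:180,300:420];b=grab("side")['img'][90:210,180:300]
t=cv2.resize(np.hstack([a,b])[:,:,::-1],(800,400),interpolation=3)
cv2.imwrite('pics/y2.png',t)
s=robot.read_state();print(s['position'],(np.array([.5845,-.297,.11])-s['position'])/.3)
```

```text
[ 0.58462071 -0.28737985  0.19038074] [-0.00040236 -0.03206717 -0.26793581]
```

View pics/y2.png

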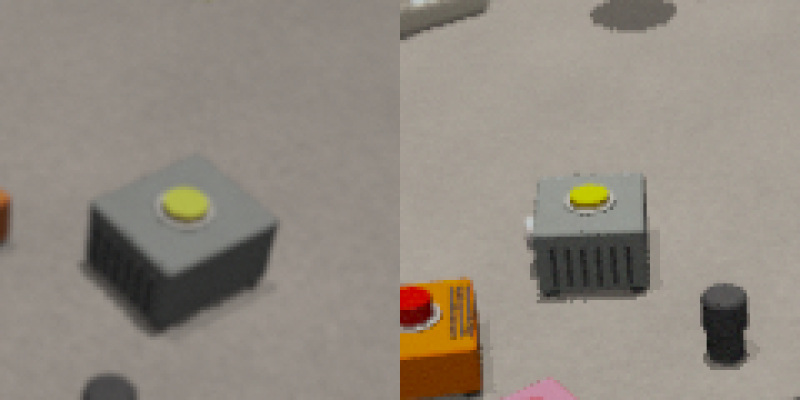

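The yellow button is low in its ring and the lamp unit has not moved. On to blue.

drive_tool --pt "0 -0.03 -0.1 0 0 0" --pt "0 -0.03 -0.2 0 0 0" --pt "0 -0.03 -0.265 0 0 0" --pt "0 -0.03 -0.265 0 0 0" --pt "0 -0.03 -0.265 0 0 0" --pt "0 -0.03 -0.265 0 0 0"

```text
clock: 10.05
position: [0.585, -0.2985, 0.1123]
eef_rot: [[0.97, 0.242, 0.002], [0.242, -0.97, -0.001], [0.002, 0.001, -1.0]]
ft_force: [-0.5, 0.1, 0.8]
width: -0.001
grasp_force: 0.0
```

Run:
```python
from h import *
a=grab("scene")['img'][250:400,80:230];b=grab("side")['img'][220:370,285:435]
t=cv2.resize(np.hstack([a,b])[:,:,::-1],(800,400),interpolation=3)
cv2.imwrite('pics/b1.png',t)
s=robot.read_state();print(s['position'],s['ft_force'])
```

```text
[ 0.58511489 -0.29912199  0.11284606] [ 0.29911844 -0.33722274 -0.15280419]
```

View pics/b1.png

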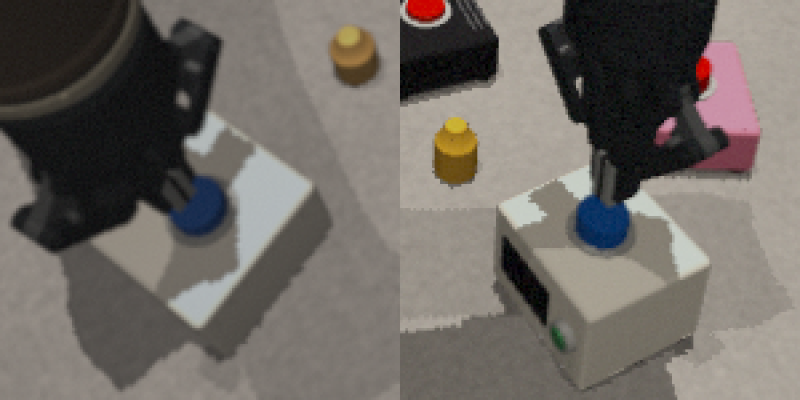

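The tip is over the blue cap in both views.

drive_tool --pt "0 0 -0.025 0 0 0" --pt "0 0 -0.05 0 0 0" --pt "0 0 -0.055 0 0 0" --pt "0 0 -0.06 0 0 0" --pt "0 0 -0.065 0 0 0" --pt "0 0 -0.07 0 0 0" --pt "0 0 -0.075 0 0 0" --pt "0 0 -0.08 0 0 0" --pt "0 0 -0.085 0 0 0" --pt "0 0 -0.09 0 0 0" --pt "0 0 -0.094 0 0 0" --pt "0 0 -0.098 0 0 0" --pt "0 0 -0.102 0 0 0" --pt "0 0 -0.102 0 0 0"

```text
clock: 11.32
position: [0.5838, -0.2992, 0.0803]
eef_rot: [[0.971, 0.24, 0.0], [0.24, -0.971, -0.0], [-0.0, 0.0, -1.0]]
ft_force: [-3.6, 1.4, 7.4]
width: -0.002
grasp_force: 3.4
```

At the stop (7.4 N); a touch more, then withdraw.

drive_tool --pt "0 0 -0.002 0 0 0" --pt "0 0 -0.003 0 0 0" --pt "0 0 -0.003 0 0 0" --pt "0 0 0.05 0 0 0" --pt "0 0 0.18 0 0 0" --pt "0 0 0.3 0 0 0" --pt "0 0 0.45 0 0 0" --pt "-0.4 -0.7 0.5 0 0 0" --pt "-0.4 -0.7 0.5 0 0 0" --pt "-0.4 -0.7 0.5 0 0 0" --pt "-0.4 -0.7 0.5 0 0 0" --pt "-0.4 -0.7 0.5 0 0 0" --pt "-0.4 -0.7 0.5 0 0 0" --pt "-0.4 -0.7 0.5 0 0 0" --pt "-0.4 -0.7 0.5 0 0 0" --pt "-0.4 -0.7 0.5 0 0 0"

```text
clock: 12.65
position: [0.4644, -0.5086, 0.2297]
eef_rot: [[0.971, 0.241, 0.001], [0.241, -0.971, 0.001], [0.001, -0.001, -1.0]]
ft_force: [-0.3, 0.1, 0.2]
width: -0.004
grasp_force: 0.0
```

Run:
```python
from h import *
grab("scene",'end.png')
b=grab("side",'end_s.png')
```

```text
(no output)
```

View pics/end_s.png

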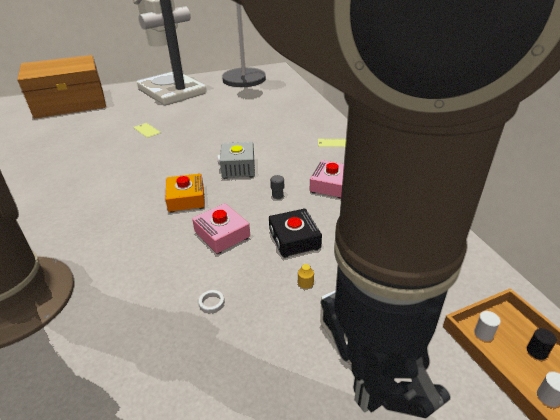

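The side view has red in at (295,223) and yellow in at (237,149), but the arm hides the camera unit. I'll check blue in the scene view.

View pics/end.png

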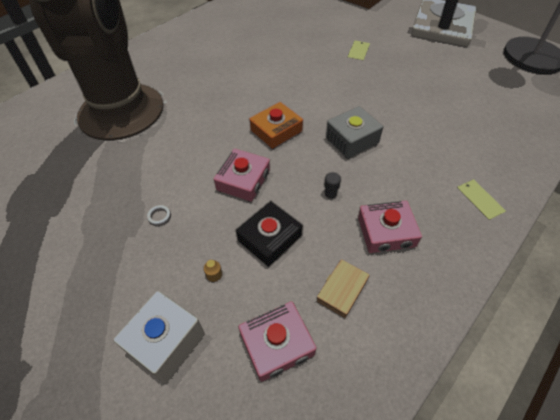

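The blue button at (155,328) is in, everything is where it was, and the arm is clear.

```bash
python3 -c "
from workcell import robot
print(robot.job_done())"
```

```text
the job is handed in; nothing more can be done
None
```

I pressed the red, yellow and blue buttons fully in, in that order, with about 10 N at most, and handed the job in at about 13 s. The final pictures show nothing moved and the arm clear, but the hand-in call gave no verdict.

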